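Switch on the photometer and hold its shutter slide at the index

ROBOT

A 6-joint arm with a two-finger parallel gripper is mounted at the origin on the work surface. World frame = base frame: x ahead of the robot, y to its left, z up, the work surface at z = 0. Lengths are in m, angles in degrees, forces in N, time in s.
With the tool pointing down it reaches from about 0.25 to 0.725 m from the base axis. Payload 9.7 kg.
Tool frame: the origin (TCP) lies at the very end of the fingers, on their centre line; the grasp point (between the pads) lies 19 mm behind it; z points along the fingers, y is the line along which they close (so a half turn about z gives the same grasp; the last joint's range is limited). The gripper opens to 85 mm and grips with 20 to 120 N. Pads are 22 mm wide; open, the fingers measure 114 mm over their backs; the gripper's body (76 mm by 85 mm) begins 54 mm behind the grasp point. The pads swing forward as they close: fully open they stand 13 mm farther back than shut.
Start: joints at [-70.187, 4.979, 10.078, 95.1, 0, 90], TCP at [0.186, -0.517, 0.231] pointing down, gripper open.
Joint ranges: [-179.16, 179.16], [-48.56, 103.87], [-65.8, 70.77], [-126.05, 130.52], [-82.76, 87.17], [-180, 180]. Speed limits (degrees/s): [127.2, 127.2, 147.25, 180, 180, 180].

INTERFACE

Orientations are given as [roll, pitch, yaw] about the fixed x, y, z axes, in that order (R = Rz(yaw) Ry(pitch) Rx(roll)).
In Python, from workcell import bot gives the robot as it stands.
- The arm moves only by the tool arm_command, never from a script. Its argument "series" is a list of rows, each a list of 4 numbers: the shift along the tool's x, y, z in m, then the turn about the tool's z in rad. A call has exactly 5 rows; each row is the pose to reach, as a shift and turn from the pose commanded when the call began, along the tool's axes at that moment; what a row does not reach only later rows make up. A row lasts 1/10 s, in which the tool goes at most 50 mm and 8.59 degrees, less where a joint would pass 70% of its speed; a pose out of reach is approached as far as the arm can. A call with a gripper value outside its range is refused whole. "hand" is the finger opening in m, from 0 to 0.0854, set as the call begins (left out, the last holds). The fingers move at their own pace and stop on an object; "grip_force" is the grip in N (left out, the last holds). Time passes only in rows, so rows that repeat a pose let the fingers close, or fill a call up. It gives the time, the measured TCP pose, the force, the opening and the grip force at its end, in the units of the state.
- bot.get_obs(): the state, without advancing time (a new reading comes with each control period).
- bot.camera(name): name is "scene" or "side" or "wrist"; returns a dict with "color" (400x640x3 uint8, blue, green, red), "camera_matrix" (3x3 intrinsics, pixels), "xyz" and "orientation" of the camera in the world; the wrist camera has in their place "T_tool_cam" (4x4, takes a point from camera to tool coordinates, whose origin is the TCP and whose axes are the flange's). Camera axes: x right, y up, looking along -z (the intrinsics and any distortion apply to the point x, -y, -z); pixel columns grow to the right and rows downward; lengths in m; the calibration is good to about 2 mm. A picture is of the moment at which its call begins: read the wrist's pose just before it. There is no depth.
- bot.job_done(): hands the job in; it is judged then, once.
Trained networks look in the newest picture that a camera, given by its name, has taken for a name from the list of things; names that differ only in an ending like _2 or _b are one class to them, and where a whole thing is asked for, a point or a joint stands for the part that bears it (a point fixed in the world has none). Each returns a list of dicts, best first, with "confidence" (0 to 1); they miss things now and then, are a little off and sometimes report something else, mostly with a low value. They report only what shows in the picture. A call takes as long as a camera call. They do not tell look-alikes from the thing itself.
- bot.find_in(camera, target): "location" ([column, row] in pixels, amid what is visible of it).
- bot.mark_of(camera, target): "location" ([column, row] in pixels: a listed point, or the origin of a listed thing).
The state is a dict: "time": time; "q": joint angles; "qd": joint speeds; "joint_efforts": joint torques, N m; "ee_pos": TCP position; "tcp_rot": TCP orientation; "wrist_force": force on the tool from outside, world axes, zero at the start; "torque": the same for the moment, N m; "opening": finger opening in m; "grasp_force": force on a finger pad.
Only numpy, scipy, OpenCV 4.12 (cv2) and the standard library are available. Lean on these libraries where they do the work, as an engineer would, in place of code of your own. Each camera call takes 0.05 s, during which the arm holds its last target. There are 200 camera calls.

TASK

Switch on the bench photometer's supply: turn the handle of the grey isolator box a quarter turn clockwise (seen from above) until it rests in its on position. Then pull the photometer's spring-return shutter slide out by its black upright grip until the slide's pointer is level with the small dark steel index clip beside the scale, and keep it there as one does for a reading: finish while still holding the grip at the index, because the slide springs back when let go. Leave the stirrer, bottle and beaker where they stand.

Things in the scene. Friction and masses are not known exactly. Their poses are not given: they have to be found in the camera images.
- photometer: Bench photometer, fixed to the bench: white case 280 (x) x 180 (y) x 85 mm high whose front part is a flat deck; over its back 90 mm stands a grey hood, top 115 mm above the bench. Origin: centre of its underside, on the bench; its x axis points from the front edge to the hood, z up.
- grip_mid (a point): Middle of the shutter slide's upright black grip, where to take it: a tab 14 mm thick along the pull direction (x), 30 mm wide across (y), 90 to 132 mm above the bench; this point is at 118 mm. Axes parallel to the photometer's, it does not turn; pull along -x, away from the hood, whose front face is 65 mm behind the grip when the slide is home.
- pointer (a point): Tip of the thin dark steel pointer on the slide, 31.5 mm from the middle of the grip towards the photometer's -y side, at the same x as the grip, 96 mm above the bench; moves with the slide.
- index: Small dark steel index clip (7 mm along x, 21 mm along y, 8 mm high) fixed beside the slide, at a place that differs each time, 35 to 65 mm out from the pointer's home. Origin: mid-length, on the deck 85 mm above the bench, 38 mm to the -y side of the slide's middle line. Axes parallel to the photometer's. The pointer is level with it when both have the same x along the photometer's x axis.
- isolator: Isolator, a fixed grey box 110 x 110 x 66 mm high, with a rotary handle on its top; stands to the left or the right of the photometer. Origin: centre of its underside, on the bench. In the off position the handle's bar lies along the box's x axis (a cable gland sticks out 30 mm on its +x side).
- handle_mid (a point): Middle of the isolator handle's bar, on its vertical turning axis: black bar 56 mm long (along this point's x axis, which turns with the handle), 13 mm thick, standing from 77 to 113 mm above the bench on a round foot 40 mm wide (77 mm high); this point is 97 mm above the bench.
- handle (a joint): Angle of the isolator handle in rad: 0 = off (start), grows clockwise seen from above, 1.571 = on (a stop at each). Over-centre: it springs towards the nearer stop with up to 0.1 N m, so past about 0.8 it snaps on by itself and stays.
- stirrer: Bystander: loose white magnetic stirrer, 130 x 120 x 57 mm high with a round steel plate, on the other side of the photometer from the isolator. Origin: centre of its underside.
- reagent_bottle: Bystander: loose amber bottle, 60 mm wide, 130 mm high. Origin: centre of its underside.
- beaker: Bystander: loose glass beaker, 72 mm wide, 90 mm high. Origin: centre of its underside.
- shutter: The whole slide with grip and pointer; origin 31 mm under grip_mid. Travel 0 (home, start) to 80 mm (end stop, past the index). Its spring pulls home with 2.8 N at home, 0.8 N more per 10 mm out. Round the grip's foot: slide plate 32 mm wide (top at 90 mm), two rails (top at 92 mm, 17 to 22 mm to each side), pointer (top at 97 mm), index clip (top at 93 mm).
Things that resemble listed ones, but are neither listed nor needed, are in the scene too. What is meant by the isolator is not purple, and is the smaller of those in its own colour.

How it is judged:
By the outcome, as a careful person would: the job done as asked, in the order asked, and still so for the second after the job is handed in, while the arm keeps its last pose, push and grip.
It also fails if it takes over 53 s, if anything falls off the work surface, if the arm or the gripper's body presses on something with over 40 N, if the wrist force passes 120 N, or if a joint passes its speed limit or range.

## Working session

There is one attempt and no reset: what is moved stays moved. The work goes in short steps, Python scripts to look and compute and a tool call to move; the robot and the scene stay as the last step left them, time stands still between calls to the robot, and variables do not carry over. Pictures are saved under pics/ and viewed, at most 10 in all, crops included, and the job is handed in when it is done.

Besides the shell and the picture viewer there is one more tool, called after "Request:" by a JSON object that holds its "fn" and its "kwargs". arm_command: Moves the arm, as the interface text tells. Its arguments: {"type":"object","properties":{"series":{"type":"array"},"hand":{"type":"number"},"grip_force":{"type":"number"}},"required":["series"]}

```bash
mkdir -p pics; cat > h.py <<'E'
import numpy as np, cv2
from scipy.spatial.transform import Rotation as R
from workcell import bot
def pose(o=None):
    o=o or bot.get_obs(); T=np.eye(4)
    T[:3,:3]=R.from_euler('xyz',o['tcp_rot'],degrees=True).as_matrix(); T[:3,3]=o['ee_pos']; return T
def cam(n):
    T=pose() if n=='wrist' else None
    c=bot.camera(n)
    if n=='wrist': Tc=T@np.array(c['T_tool_cam'])
    else:
        Tc=np.eye(4); o=np.array(c['orientation']); Tc[:3,:3]=o if o.shape==(3,3) else R.from_euler('xyz',o,degrees=True).as_matrix(); Tc[:3,3]=c['xyz']
    c['T']=Tc; return c
def ray(c,uv):
    K=np.array(c['camera_matrix']); d=np.array([(uv[0]-K[0,2])/K[0,0],-(uv[1]-K[1,2])/K[1,1],-1.])
    return c['T'][:3,3],c['T'][:3,:3]@d
def at_z(c,uv,z):
    p,d=ray(c,uv); return p+d*(z-p[2])/d[2]
def proj(c,P):
    K=np.array(c['camera_matrix']); q=c['T'][:3,:3].T@(np.asarray(P)-c['T'][:3,3])
    return np.array([K[0,0]*q[0]/-q[2]+K[0,2],K[1,1]*-q[1]/-q[2]+K[1,2]])
E
python3 - <<'E'
from h import *
np.set_printoptions(precision=3,suppress=True)
ims=[]
H=dict(photometer=0,grip_mid=.118,pointer=.096,index=.085,isolator=0,handle_mid=.097,stirrer=0,reagent_bottle=0,beaker=0)
for n in ['scene','side','wrist']:
    c=cam(n); cv2.imwrite(f'pics/{n}0.png',c['color']); print(n,[k for k in c],c['orientation'] if n!='wrist' else '',c['T'][:3,3])
    for k,z in H.items():
        print(' ',k,[(np.round(m['location']).tolist(),round(m['confidence'],2),at_z(c,m['location'],z)[:2]) for m in bot.mark_of(n,k)])
print(bot.get_obs())
E
```

```text
scene ['color', 'camera_matrix', 'xyz', 'orientation', 'T'] [45.939  1.102 35.727] [ 0.905 -0.531  0.824]
  photometer [([349.0, 293.0], 0.65, array([ 0.634, -0.053]))]
  grip_mid [([347.0, 254.0], 0.69, array([ 0.617, -0.04 ]))]
  pointer [([336.0, 267.0], 0.75, array([ 0.607, -0.071])), ([380.0, 161.0], 0.35, array([0.505, 0.304]))]
  index [([323.0, 270.0], 0.42, array([ 0.585, -0.086]))]
  isolator [([297.0, 159.0], 0.94, array([0.228, 0.275])), ([375.0, 182.0], 0.83, array([0.489, 0.323])), ([365.0, 136.0], 0.77, array([0.342, 0.504]))]
  handle_mid [([380.0, 160.0], 0.88, array([0.502, 0.31 ])), ([368.0, 117.0], 0.77, array([0.364, 0.478]))]
  stirrer [([197.0, 333.0], 0.68, array([ 0.42 , -0.328]))]
  reagent_bottle [([349.0, 289.0], 0.41, array([ 0.63 , -0.045]))]
  beaker [([429.0, 203.0], 0.62, array([0.66, 0.33]))]
side ['color', 'camera_matrix', 'xyz', 'orientation', 'T'] [  52.452   -0.064 -151.592] [0.076 0.764 0.71 ]
  photometer [([287.0, 190.0], 0.77, array([ 0.631, -0.054]))]
  grip_mid [([286.0, 164.0], 0.54, array([ 0.609, -0.03 ])), ([292.0, 166.0], 0.32, array([
[... 643 characters left out ...]
.0], 0.92, array([0.66 , 0.325]))]
wrist ['color', 'camera_matrix', 'T_tool_cam', 'T']  [ 0.261 -0.492  0.374]
  photometer []
  grip_mid []
  pointer []
  index []
  isolator []
  handle_mid []
  stirrer []
  reagent_bottle []
  beaker []
{'time': 1.5, 'q': array([-70.186,   4.98 ,  10.078,  95.101,   0.002,  90.   ]), 'qd': array([-0.01 ,  0.053,  0.03 , -0.013, -0.04 , -0.048]), 'joint_efforts': array([  0.001, -52.01 ,  46.486,   0.002,   0.   ,   0.   ]), 'ee_pos': array([ 0.186, -0.517,  0.231]), 'tcp_rot': array([-179.998,   -0.002,   19.814]), 'wrist_force': array([-0.006,  0.557,  0.145]), 'torque': array([-0.037,  0.032, -0.014]), 'grasp_force': 0.0, 'opening': 0.08531363633218889}
```

```bash
python3 - <<'E'
import cv2,numpy as np
a=cv2.imread('pics/scene0.png');b=cv2.imread('pics/side0.png')
cv2.imwrite('pics/a.png',cv2.resize(a[80:380,150:550],(800,600),interpolation=cv2.INTER_CUBIC))
cv2.imwrite('pics/b.png',cv2.resize(b[110:400,150:530],(786,600),interpolation=cv2.INTER_CUBIC))
E
```

```text
(no output)
```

View pics/a.png

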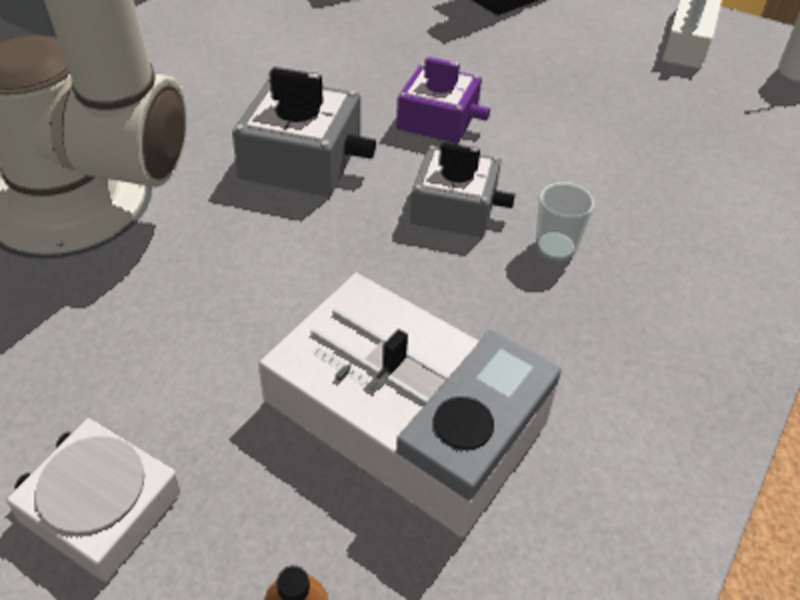

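View pics/b.png

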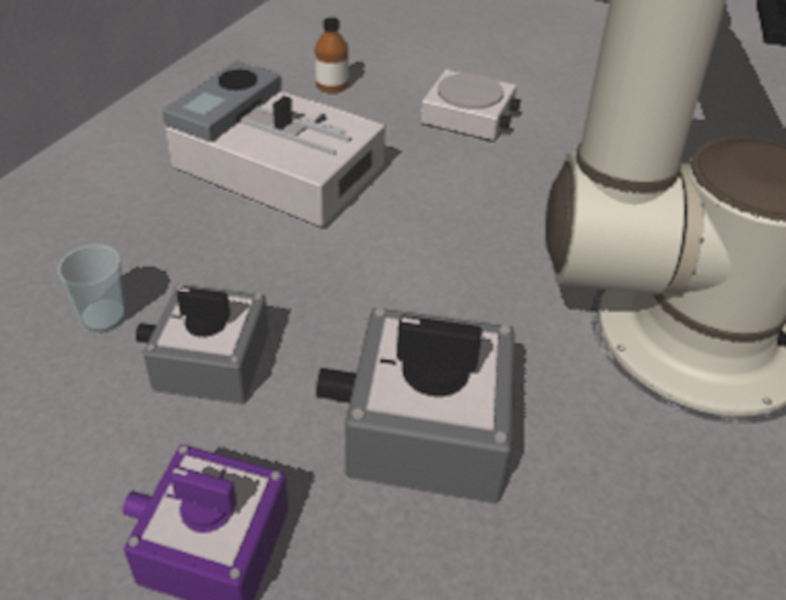

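Candidates in the scene image: the large grey box (297,159), the small grey box (375,182) and the purple box (365,136). The small grey box at about (0.49, 0.32) fits: it's not purple, and it's the smaller of the two greys. The enlarged crops, where it's at (455,185) and (205,340), confirm this. I'll move towards it.

Request:
{"fn": "arm_command", "kwargs": {"series": [[0.04, -0.028, 0, 0], [0.08, -0.056, 0, 0], [0.12, -0.084, 0, 0], [0.16, -0.112, 0, 0], [0.2, -0.14, 0, 0]]}}

```text
time: 2.0
ee_pos: [0.3278, -0.3163, 0.2315]
tcp_rot: [180.0, -0.0, 19.8]
wrist_force: [-0.3, -0.8, 0.4]
opening: 0.0857
grasp_force: 0.0
```

```bash
python3 -c "
from h import *
o=bot.get_obs();print(o['time'],o['q'],o['ee_pos'],o['tcp_rot'])"
```

```text
2.0 [-4.39818443e+01 -7.91930944e+00 -2.53110754e+00  9.53486369e+01
  1.77822293e-03  1.16237015e+02] [ 0.32778973 -0.3163299   0.23145117] [ 1.79965297e+02 -1.90861240e-02  1.97811473e+01]
```

Request:
{"fn": "arm_command", "kwargs": {"series": [[0.021, -0.026, 0, -0.14], [0.042, -0.052, 0, -0.28], [0.063, -0.077, 0, -0.42], [0.084, -0.103, 0, -0.56], [0.105, -0.129, 0, -0.7]]}}

```text
time: 2.5
ee_pos: [0.3824, -0.1597, 0.2315]
tcp_rot: [180.0, -0.0, 60.2]
wrist_force: [0.5, -0.6, 0.7]
opening: 0.0856
grasp_force: 0.0
```

Request:
{"fn": "arm_command", "kwargs": {"series": [[0.033, -0.006, 0, -0.14], [0.065, -0.012, 0, -0.28], [0.098, -0.019, 0, -0.42], [0.13, -0.025, 0, -0.56], [0.163, -0.031, 0, -0.7]]}}

```text
time: 3.0
ee_pos: [0.4373, -0.003, 0.2315]
tcp_rot: [180.0, 0.0, 100.4]
wrist_force: [0.9, -0.9, 0.3]
opening: 0.0853
grasp_force: 0.0
```

Request:
{"fn": "arm_command", "kwargs": {"series": [[0.029, 0.016, 0, -0.14], [0.058, 0.033, 0, -0.28], [0.087, 0.049, 0, -0.42], [0.116, 0.065, 0, -0.56], [0.145, 0.082, 0, -0.7]]}}

```text
time: 3.5
ee_pos: [0.4928, 0.1541, 0.2314]
tcp_rot: [180.0, 0.0, 140.5]
wrist_force: [0.0, -0.5, 0.7]
opening: 0.0853
grasp_force: 0.0
```

Request:
{"fn": "arm_command", "kwargs": {"series": [[0.012, 0.031, 0, -0.14], [0.024, 0.062, 0, -0.28], [0.036, 0.094, 0, -0.42], [0.047, 0.125, 0, -0.56], [0.059, 0.156, 0, -0.7]]}}

```text
time: 4.0
ee_pos: [0.5476, 0.3116, 0.2312]
tcp_rot: [180.0, 0.0, -179.4]
wrist_force: [0.9, 0.3, 0.2]
opening: 0.0853
grasp_force: 0.0
```

```bash
python3 - <<'E'
from h import *
np.set_printoptions(precision=4,suppress=True)
o=bot.get_obs();print(o['time'],o['q'],o['ee_pos'],o['tcp_rot'])
c=cam('wrist');cv2.imwrite('pics/w1.png',c['color']);np.savez('pics/w1.npz',T=c['T'],camera_matrix=c['camera_matrix'])
for k,z in dict(handle_mid=.097,isolator=0).items():
    print(k,[(m['location'],m['confidence'],at_z(c,m['location'],z)) for m in bot.mark_of('wrist',k)])
E
```

```text
4.0 [29.6428 16.4842 23.327  96.8385 -0.0024 29.0656] [0.5476 0.3116 0.2312] [ 179.9999    0.005  -179.4228]
handle_mid [([330.1, 135.0], 0.85, array([0.4968, 0.3175, 0.097 ]))]
isolator [([323.6, 126.6], 0.56, array([0.4961, 0.3122, 0.    ]))]
```

View pics/w1.png

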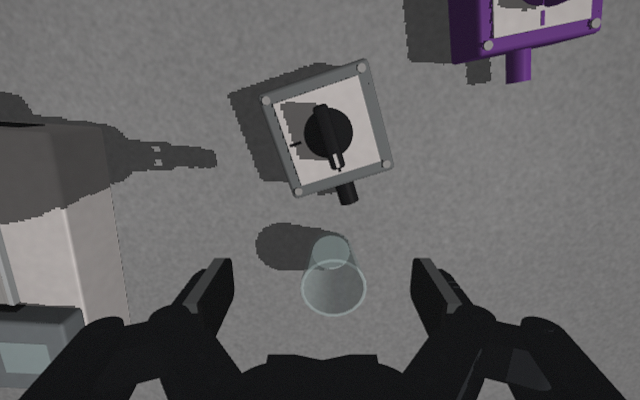

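The wrist view shows the small grey isolator: screws at (362,68), (267,100), (298,192) and (388,164), handle at (330,135), gland at (348,200).

```bash
python3 - <<'E'
from h import *
c=dict(np.load('pics/w1.npz'))
P=[at_z(c,p,.066)[:2] for p in [(362,68),(267,100),(298,192),(388,164)]]
print(np.mean(P,0),[np.linalg.norm(P[i]-P[i-1]) for i in range(4)])
for a,b in ((1,2),(0,3)): d=P[b]-P[a];print(np.degrees(np.arctan2(d[1],d[0])))
for a,b in ((0,1),(3,2)): d=P[b]-P[a];print(np.degrees(np.arctan2(d[1],d[0]))+90)
E
```

```text
[0.49811025 0.31694396] [np.float64(0.09472309971142812), np.float64(0.09391296626753456), np.float64(0.0953033980073415), np.float64(0.09678339694015921)]
17.339178503645034
19.07014829216322
18.037317830816306
18.385778997034663
```

Request:
{"fn": "arm_command", "kwargs": {"series": [[0.017, 0.002, 0.02, -0.1], [0.034, 0.004, 0.04, -0.2], [0.05, 0.006, 0.06, -0.307], [0.05, 0.006, 0.08, -0.307], [0.05, 0.006, 0.08, -0.307]], "hand": 0.06}}

```text
time: 4.65
ee_pos: [0.4959, 0.3146, 0.1492]
tcp_rot: [-179.9, -0.2, -162.3]
wrist_force: [0.7, -0.0, 0.4]
opening: 0.06
grasp_force: 0.0
```

```bash
python3 - <<'E'
from h import *
np.set_printoptions(precision=4,suppress=True)
o=bot.get_obs();print(o['time'],o['q'],o['ee_pos'],o['tcp_rot'])
c=cam('wrist');cv2.imwrite('pics/w2.png',c['color'])
for k,z in dict(handle_mid=.097).items():
    print(k,[(m['location'],m['confidence'],at_z(c,m['location'],z)) for m in bot.mark_of('wrist',k)])
E
```

```text
4.65 [32.4023  9.4125  5.8768 86.6629 -0.0115 14.6734] [0.4959 0.3146 0.1492] [-179.9386   -0.1891 -162.2711]
handle_mid [([325.3, 225.1], 0.69, array([0.4971, 0.3162, 0.097 ]))]
```

View pics/w2.png

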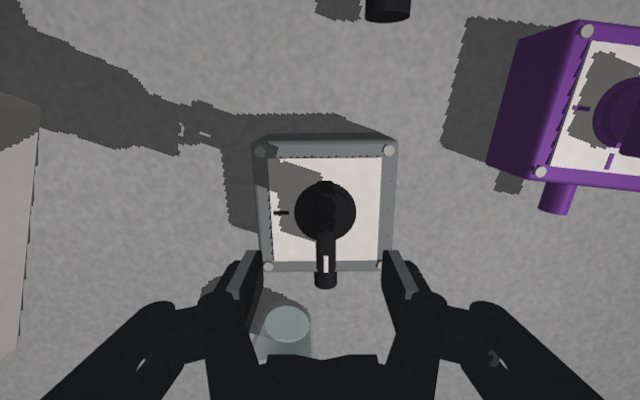

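The bar is aligned and centred at (325,225). Next: lower the gripper, grip and turn.

Request:
{"fn": "arm_command", "kwargs": {"series": [[-0.002, 0.002, 0.02, 0], [-0.002, 0.002, 0.04, 0], [-0.002, 0.002, 0.055, 0], [-0.002, 0.002, 0.063, 0], [-0.002, 0.002, 0.063, 0]]}}

```text
time: 5.25
ee_pos: [0.4985, 0.3182, 0.0878]
tcp_rot: [-180.0, -0.1, -162.2]
wrist_force: [0.1, -0.5, 0.3]
opening: 0.0599
grasp_force: 0.0
```

Request:
{"fn": "arm_command", "kwargs": {"series": [[0, 0, 0, 0], [0, 0, 0, 0], [0, 0, 0, 0], [0, 0, 0, 0], [0, 0, 0, 0]], "hand": 0.005, "grip_force": 30}}

```text
time: 5.75
ee_pos: [0.4991, 0.3181, 0.0892]
tcp_rot: [-179.9, 0.1, -162.2]
wrist_force: [1.2, -4.9, 5.9]
opening: 0.0122
grasp_force: 32.4
```

Request:
{"fn": "arm_command", "kwargs": {"series": [[0, 0, 0, 0.1], [0, 0, 0, 0.2], [0, 0, 0, 0.3], [0, 0, 0, 0.4], [0, 0, 0, 0.5]]}}

```text
time: 6.25
ee_pos: [0.4992, 0.3169, 0.0892]
tcp_rot: [-179.9, 0.1, 168.9]
wrist_force: [1.0, -13.4, 8.0]
opening: 0.012
grasp_force: 32.7
```

Request:
{"fn": "arm_command", "kwargs": {"series": [[0, 0, 0, 0.1], [0, 0, 0, 0.2], [0, 0, 0, 0.3], [0, 0, 0, 0.4], [0, 0, 0, 0.5]]}}

```text
time: 6.75
ee_pos: [0.4987, 0.3157, 0.0892]
tcp_rot: [-179.8, 0.2, 140.2]
wrist_force: [-2.7, -19.3, 11.0]
opening: 0.0123
grasp_force: 33.1
```

Request:
{"fn": "arm_command", "kwargs": {"series": [[0, 0, 0, 0.1], [0, 0, 0, 0.2], [0, 0, 0, 0.3], [0, 0, 0, 0.4], [0, 0, 0, 0.5]]}}

```text
time: 7.25
ee_pos: [0.4976, 0.3149, 0.0892]
tcp_rot: [-179.8, 0.3, 111.5]
wrist_force: [-8.3, -22.7, 15.2]
opening: 0.0122
grasp_force: 33.7
```

Request:
{"fn": "arm_command", "kwargs": {"series": [[0, 0, 0, 0.03], [0, 0, 0, 0.03], [0, 0, 0, 0.03], [0, 0, 0, 0.03], [0, 0, 0, 0.03]], "hand": 0.06}}

```text
time: 7.75
ee_pos: [0.4985, 0.3187, 0.0882]
tcp_rot: [180.0, -0.0, 110.2]
wrist_force: [-0.1, -0.0, 0.9]
opening: 0.0602
grasp_force: 0.0
```

Request:
{"fn": "arm_command", "kwargs": {"series": [[0, 0, -0.03, 0], [0, 0, -0.07, 0], [0, 0, -0.11, 0], [0, 0, -0.13, 0], [0, 0, -0.13, 0]]}}

```text
time: 8.25
ee_pos: [0.4995, 0.3193, 0.2219]
tcp_rot: [179.7, -0.1, 110.2]
wrist_force: [0.7, -0.3, -0.5]
opening: 0.0599
grasp_force: 0.0
```

```bash
python3 - <<'E'
from h import *
np.set_printoptions(precision=4,suppress=True)
o=bot.get_obs();print(o['time'],o['q'],o['ee_pos'],o['tcp_rot'])
c=cam('wrist');cv2.imwrite('pics/w3.png',c['color'])
E
```

```text
8.25 [ 32.5819  10.4628  15.1226  94.3435   0.0049 102.385 ] [0.4995 0.3193 0.2219] [179.6921  -0.0726 110.1971]
```

View pics/w3.png

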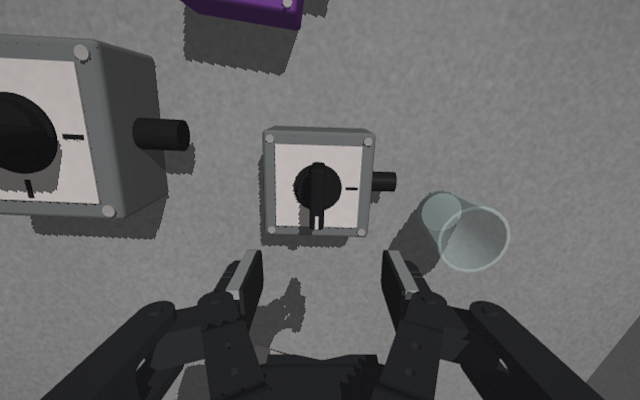

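The handle now lies across the gland axis at (317,195), so the isolator is on. Next, the photometer's yaw.

```bash
python3 - <<'E'
from h import *
np.set_printoptions(precision=3,suppress=True)
c=cam('scene')
f=lambda x,y,z:at_z(c,(150+x/2,80+y/2),z)[:2]
L=f(262,365,.085);U=f(358,273,.085);B=f(398,450,.085);Rr=f(488,333,.115);H=f(559,372,.115)
print(L,U,B,H)
d=U-L;print(np.linalg.norm(d),np.degrees(np.arctan2(d[1],d[0]))-90)
d=B-L;print(np.linalg.norm(d),np.degrees(np.arctan2(d[1],d[0])))
E
```

```text
[ 0.496 -0.123] [0.503 0.056] [ 0.679 -0.127] [0.776 0.033]
0.17861672878047527 -2.3833614688102926
0.18270368348299681 -1.4213617964482852
```

Request:
{"fn": "arm_command", "kwargs": {"series": [[-0.018, -0.001, 0, -0.138], [-0.037, -0.002, 0, -0.275], [-0.055, -0.003, 0, -0.413], [-0.074, -0.004, 0, -0.55], [-0.092, -0.005, 0, -0.688]]}}

```text
time: 8.85
ee_pos: [0.5252, 0.2295, 0.2163]
tcp_rot: [-179.9, -0.1, 149.9]
wrist_force: [-0.1, -0.0, 0.8]
opening: 0.06
grasp_force: 0.0
```

Request:
{"fn": "arm_command", "kwargs": {"series": [[-0.014, -0.012, 0, -0.138], [-0.027, -0.025, 0, -0.275], [-0.041, -0.037, 0, -0.413], [-0.055, -0.05, 0, -0.55], [-0.069, -0.062, 0, -0.688]]}}

```text
time: 9.35
ee_pos: [0.5533, 0.1412, 0.2164]
tcp_rot: [-180.0, -0.2, -170.7]
wrist_force: [0.2, -0.4, -0.5]
opening: 0.0602
grasp_force: 0.0
```

Request:
{"fn": "arm_command", "kwargs": {"series": [[-0.003, -0.018, 0, -0.138], [-0.005, -0.037, 0, -0.275], [-0.008, -0.055, 0, -0.413], [-0.011, -0.073, 0, -0.55], [-0.013, -0.092, 0, -0.688]]}}

```text
time: 9.85
ee_pos: [0.5806, 0.0526, 0.2163]
tcp_rot: [179.9, -0.1, -131.2]
wrist_force: [0.2, -0.4, -0.2]
opening: 0.0603
grasp_force: 0.0
```

Request:
{"fn": "arm_command", "kwargs": {"series": [[0.01, -0.016, 0, -0.138], [0.019, -0.032, 0, -0.275], [0.029, -0.048, 0, -0.413], [0.038, -0.064, 0, -0.55], [0.048, -0.079, 0, -0.688]]}}

```text
time: 10.35
ee_pos: [0.6079, -0.0358, 0.2161]
tcp_rot: [179.8, 0.0, -91.8]
wrist_force: [0.2, 0.2, 0.0]
opening: 0.0601
grasp_force: 0.0
```

```bash
python3 - <<'E'
from h import *
np.set_printoptions(precision=4,suppress=True)
o=bot.get_obs();print(o['time'],o['q'],o['ee_pos'],o['tcp_rot'])
c=cam('wrist');cv2.imwrite('pics/w4.png',c['color']);np.savez('pics/w4.npz',T=c['T'],camera_matrix=c['camera_matrix'])
for k,z in dict(grip_mid=.118,pointer=.096,index=.085).items():
    print(k,[(m['location'],m['confidence'],at_z(c,m['location'],z)) for m in bot.mark_of('wrist',k)])
E
```

```text
10.35 [ -3.3706  13.1757  17.6434  94.6336   0.0048 -91.5528] [ 0.6079 -0.0358  0.2161] [179.8343   0.0093 -91.8178]
grip_mid [([311.9, 199.0], 0.88, array([ 0.6168, -0.0406,  0.118 ]))]
pointer [([308.8, 158.8], 0.74, array([ 0.6189, -0.0702,  0.096 ]))]
index [([352.5, 147.9], 0.51, array([ 0.5801, -0.0768,  0.085 ]))]
```

View pics/w4.png

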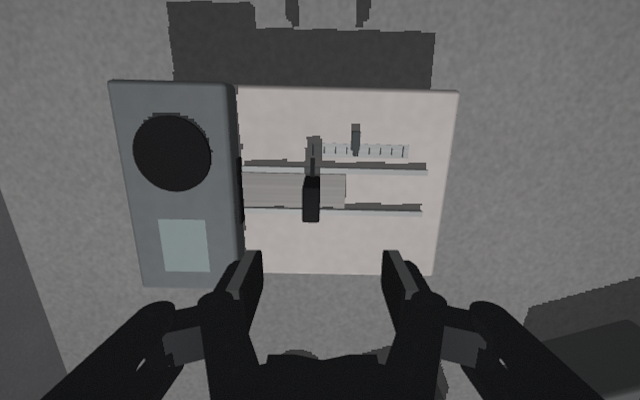

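The photometer view shows the grip at (312,199), the pointer near (309,158) and the index clip at (355,140). I'll enlarge that area to measure it.

```bash
python3 - <<'E'
import cv2
a=cv2.imread('pics/w4.png')
cv2.imwrite('pics/c4.png',cv2.resize(a[110:230,280:440],(800,600),interpolation=cv2.INTER_CUBIC))
E
```

```text
(no output)
```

View pics/c4.png

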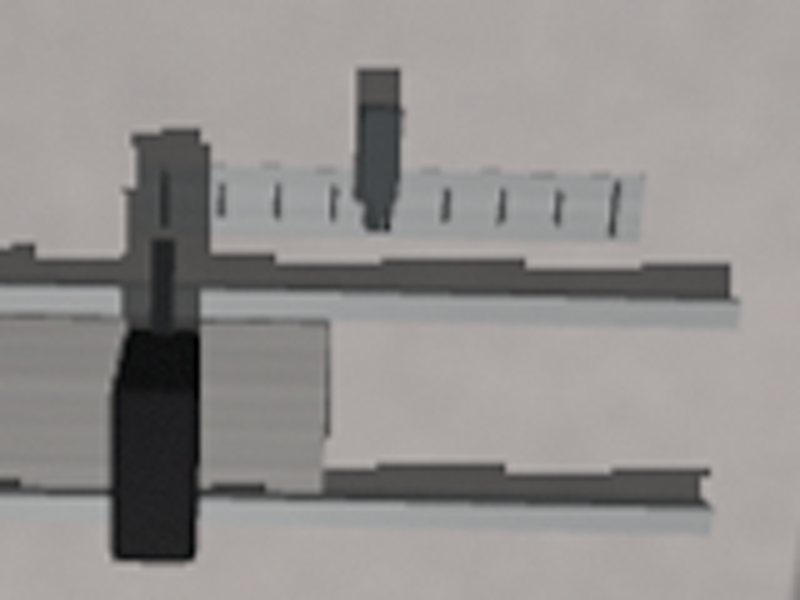

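```bash
python3 - <<'E'
from h import *
np.set_printoptions(precision=4,suppress=True)
c=dict(np.load('pics/w4.npz'))
f=lambda x,y,z:at_z(c,(280+x/5-.4,110+y/5-.4),z)[:2]
a,b=f(0,287,.092),f(738,300,.092); d=a-b; p1=np.degrees(np.arctan2(d[1],d[0]))
a,b=f(0,497,.092),f(700,508,.092); d=a-b; p2=np.degrees(np.arctan2(d[1],d[0]))
print(p1,p2)
w=np.radians((p1+p2)/2);X=np.array([np.cos(w),np.sin(w)]);Y=np.array([-X[1],X[0]])
tip=f(163,240,.097);ix=f(379,150,.093);gt=f(155,468,.132)
for n,p in dict(tip=tip,ix=ix,griptop=gt).items(): print(n,p,p@X,p@Y)
for x in (221,277,334,446,501,558,613): print((f(x,205,.0855))@X, end=' ')
g=tip+.0315*Y;print('grip from tip',g,'pull',(tip-ix)@X)
E
```

```text
-2.8465906949932247 -2.797939948836298
tip [ 0.6159 -0.0713] 0.6186188469461285 -0.04087164875557064
ix [ 0.5784 -0.0849] 0.5818503420872293 -0.05632430228664639
griptop [ 0.6174 -0.0415] 0.6186587592962831 -0.011019129353324676
0.6086449106844807 0.5986746384963638 0.5885244118138785 0.5685744802551501 0.5587749075294498 0.5486170875902631 0.5388138493960202 grip from tip [ 0.6174 -0.0398] pull 0.03676850485889922
```

The rails give a photometer yaw of −2.8°, the grip is at (0.617, −0.0405) and the pull needed is about 36.8 mm. I'll lower onto the grip.

Request:
{"fn": "arm_command", "kwargs": {"series": [[0.0044, -0.0097, 0.02, 0.017], [0.0044, -0.0097, 0.05, 0.017], [0.0044, -0.0097, 0.08, 0.017], [0.0044, -0.0097, 0.105, 0.017], [0.0044, -0.0097, 0.116, 0.017]], "hand": 0.05}}

```text
time: 11.05
ee_pos: [0.6161, -0.0389, 0.0991]
tcp_rot: [179.8, 0.0, -93.2]
wrist_force: [-0.9, -1.1, -0.3]
opening: 0.0499
grasp_force: 0.0
```

Request:
{"fn": "arm_command", "kwargs": {"series": [[0, 0, 0, 0], [0, 0, 0, 0], [0, 0, 0, 0], [0, 0, 0, 0], [0, 0, 0, 0]]}}

```text
time: 11.55
ee_pos: [0.6181, -0.0399, 0.1032]
tcp_rot: [-179.9, -0.0, -93.1]
wrist_force: [-1.0, -0.0, 0.3]
opening: 0.0501
grasp_force: 0.0
```

Request:
{"fn": "arm_command", "kwargs": {"series": [[0, 0, 0.003, 0], [0, 0, 0.003, 0], [0, 0, 0.003, 0], [0, 0, 0.003, 0], [0, 0, 0.003, 0]], "hand": 0.005, "grip_force": 50}}

```text
time: 12.05
ee_pos: [0.6165, -0.0399, 0.0991]
tcp_rot: [179.9, -0.0, -93.1]
wrist_force: [-7.0, 0.1, 2.0]
opening: 0.0128
grasp_force: 49.9
```

```bash
python3 - <<'E'
from h import *
o=bot.get_obs();print(o['time'],o['ee_pos'],o['tcp_rot'],o['wrist_force'],o['opening'],o['grasp_force'])
E
```

```text
12.05 [ 0.61650044 -0.03986472  0.0991147 ] [ 1.79855126e+02 -1.30205439e-03 -9.31349275e+01] [-6.96583465  0.10916932  2.01494627] 0.012814600099078286 49.895206689834595
```

Request:
{"fn": "arm_command", "kwargs": {"series": [[0, 0.008, 0, 0], [0, 0.016, 0, 0], [0, 0.024, 0, 0], [0, 0.031, 0, 0], [0, 0.036, 0, 0]]}}

```text
time: 12.55
ee_pos: [0.5813, -0.0379, 0.0991]
tcp_rot: [-180.0, -0.0, -93.1]
wrist_force: [6.0, 0.1, -5.1]
opening: 0.0135
grasp_force: 49.4
```

Request:
{"fn": "arm_command", "kwargs": {"series": [[0, 0, 0, 0], [0, 0, 0, 0], [0, 0, 0, 0], [0, 0, 0, 0], [0, 0, 0, 0]]}}

```text
time: 13.05
ee_pos: [0.5818, -0.038, 0.0992]
tcp_rot: [-180.0, -0.0, -93.1]
wrist_force: [5.1, -0.5, -4.2]
opening: 0.0138
grasp_force: 49.5
```

```bash
python3 - <<'E'
from h import *
o=bot.get_obs();print(o['time'],o['ee_pos'],o['tcp_rot'],o['wrist_force'])
c=cam('wrist');np.savez('pics/w5.npz',T=c['T'],camera_matrix=c['camera_matrix'])
a=c['color']
P=proj(c,[.579,-.08,.095]);print(P)
x,y=[int(v) for v in P]; x0=max(0,x-80);y0=max(0,min(280,y-60));print(x0,y0)
cv2.imwrite('pics/c5.png',cv2.resize(a[y0:y0+120,x0:x0+160],(800,600),interpolation=cv2.INTER_CUBIC))
E
```

```text
13.05 [ 0.58181453 -0.03795291  0.09915612] [-1.79971700e+02 -2.02482343e-03 -9.31309818e+01] [ 5.11069422 -0.46203599 -4.16551362]
[325.26810682 182.05839031]
245 122
```

View pics/c5.png

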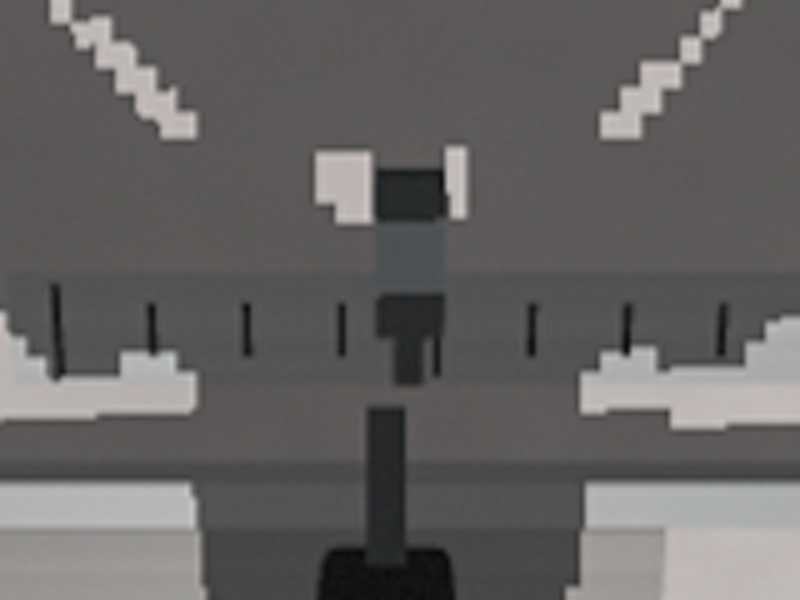

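The pointer at crop (386,470) is a bit short of the index clip's middle at (410,310), about 2 to 2.5 mm.

```bash
python3 - <<'E'
from h import *
c=dict(np.load('pics/w5.npz'))
w=np.radians(-2.82);X=np.array([np.cos(w),np.sin(w)])
f=lambda x,y,z:at_z(c,(245+x/5-.4,122+y/5-.4),z)[:2]@X
print(f(386,430,.097),f(410,260,.093),f(408,380,.089),f(386,430,.097)-f(410,260,.093))
print([f(x,330,.0855) for x in(56,152,247,342,437,532,627,722)])
E
```

```text
0.5840089533409496 0.5815477839115136 0.5817035298533988 0.002461169429435972
[np.float64(0.6188813477534262), np.float64(0.6087273713821139), np.float64(0.5986802396489861), np.float64(0.5886341761725402), np.float64(0.5785891807824123), np.float64(0.5685452533082748), np.float64(0.5585023935798363), np.float64(0.5484606014268418)]
```

Request:
{"fn": "arm_command", "kwargs": {"series": [[0, 0.0012, 0, 0], [0, 0.0024, 0, 0], [0, 0.0024, 0, 0], [0, 0.0024, 0, 0], [0, 0.0024, 0, 0]]}}

```text
time: 13.6
ee_pos: [0.5795, -0.0378, 0.0992]
tcp_rot: [-180.0, -0.0, -93.1]
wrist_force: [5.9, -1.5, -4.2]
opening: 0.0129
grasp_force: 49.4
```

Request:
{"fn": "arm_command", "kwargs": {"series": [[0, 0, 0, 0], [0, 0, 0, 0], [0, 0, 0, 0], [0, 0, 0, 0], [0, 0, 0, 0]]}}

```text
time: 14.1
ee_pos: [0.5795, -0.0378, 0.0991]
tcp_rot: [-180.0, -0.0, -93.1]
wrist_force: [4.9, -0.9, -5.2]
opening: 0.0132
grasp_force: 49.4
```

```bash
python3 - <<'E'
from h import *
o=bot.get_obs();print(o['time'],o['ee_pos'],o['wrist_force'])
c=cam('wrist');np.savez('pics/w6.npz',T=c['T'],camera_matrix=c['camera_matrix'])
cv2.imwrite('pics/c6.png',cv2.resize(c['color'][122:242,245:405],(800,600),interpolation=cv2.INTER_CUBIC))
E
```

```text
14.1 [ 0.57946781 -0.03780818  0.09914701] [ 4.93946011 -0.92028361 -5.21347912]
```

View pics/c6.png

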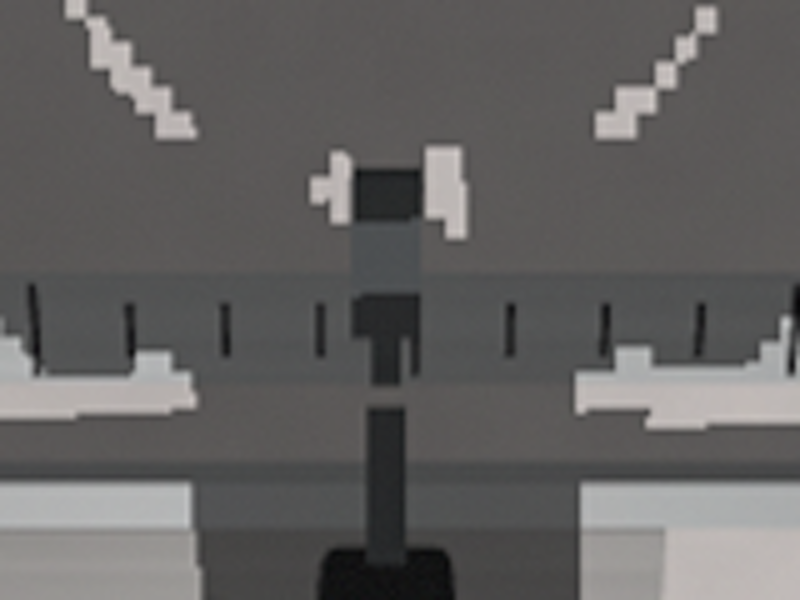

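The pointer (386) now lines up with the clip's middle and nose (386–387) to within about 0.2 mm, and the grip is still held. I'll hand it in.

```bash
python3 -c "
from workcell import bot
print(bot.job_done())"
```

```text
the job is handed in; nothing more can be done
None
```

I turned the small grey isolator on, pulled the shutter slide until its pointer was level with the index clip (within about 0.2 mm in the last picture), and handed in at about 14 s still holding the grip; no verdict was shown.

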